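# Find the heavy side of a cast impeller and hold it down

### The job

The freshly dressed bronze impeller on the bench is heavier on one side, which cannot be seen, and it is chocked with the red polishing bar. Draw the bar out from under the vanes and lay it on the bench clear of the stand; then turn the impeller by hand to feel where its heavy side is (the greased bearings are stiff, so left alone it stops well short of its true lowest point, on whichever side it came from), and finish still gripping it by a vane, at rest, with the heavy side straight down, ready for marking. The program ends while holding; do not disturb the oil bottle, the marker pen or the flap wheel.

Things in the scene. Friction and masses are not known exactly. Their poses are not given: they have to be found in the camera images.
- impeller (a joint): turn of the impeller on its shaft, rad, any number of turns. At 0 the vane with the band of white paint round it points straight up; positive tips an upper vane towards the stand's +x. Bearing drag: about 0.085 N m dry plus 0.03 N m per rad/s. Let go, it rolls slowly and stops 30 to 45 degrees short of heavy side down, or stays put if the heavy side is nearly up
- impeller_axis (a point): middle of the brown cast-bronze impeller, on the shaft axis (its y), 84 mm above the bench; turns with it. Seven flat straight radial vanes 51.4 degrees (a seventh turn) apart, 9 mm thick, 34 mm wide along the shaft, free from 38 mm (thin back disc) to 70 mm from the axis; hub 43 mm across
- painted_tip (a point): middle of the tip of the vane with the white band, 70 mm from the shaft axis; its z axis points out along that vane. The band only tells the vanes apart: where the heavy side lies from it differs every time. Level with the shaft the heavy side pulls with 0.12 to 0.17 N m; it starts 45 degrees or more from straight down. The judge's point heavy_side, 50 mm from the axis, cannot be read
- stand: fixed stand: two green pillow blocks, each 36 mm thick along the shaft, centred 62 mm either side of the impeller and rising to 118 mm, on steel rails 156 mm long, 10 mm high, tied at one end. Origin on the bench under the middle of the impeller; y along the shaft, the bar is pushed in from its -x side, which looks to the robot's left
- polish_bar: brick-red bar of polishing compound, 43 x 106 x 33 mm, 0.3 kg, lying flat on the bench. Origin at the centre of its underside, long axis y. One end lies under the vanes (its end face about 36 mm, level, from the shaft axis) and keeps them from turning; the other end sticks out to the robot's left
- oil_bottle: white oil bottle with a red spout, 37 x 53 x 146 mm, standing; origin at the centre of its underside. Bystander
- marker: white and red marker pen, 135 mm long, 17 mm thick, lying; origin at the centre of its underside, long axis y. Bystander
- flap_wheel: brown abrasive flap wheel on a steel shank, 50 x 70 x 50 mm, lying; origin at the centre of its underside, long axis y. Bystander
Not all that is in view belongs to the job. Leave any purple look-alike of the polish_bar alone.

How it is judged:
On the way:
1. the polishing bar lies on the bench, let go, clear of the stand (horizontal distance between polish_bar and impeller_axis above 0.14 m and height (world z) of polish_bar below 0.006 m and contact force between polish_bar and the fingers below 0.05 N and angle between polish_bar's own z axis and vertical below 0.15 rad), for 0.2 s.
At the end, for the whole second after the job is handed in: the heavy side of the impeller is within 12 degrees of straight down, the impeller is at rest and gripped (at least 3 N) by a vane, and the polishing bar lies flat and still on the bench, its middle at least 0.14 m from the middle of the impeller (height (world z) of heavy_side below 0.0351 m and contact force between the fingers and impeller above 3 N and distance between the grasp point and impeller_axis below 0.085 m and velocity of joint impeller between -0.1 and 0.1 rad/s and horizontal distance between polish_bar and impeller_axis above 0.14 m and height (world z) of polish_bar below 0.006 m and angle between polish_bar's own z axis and vertical below 0.15 rad and linear speed of polish_bar below 0.03 m/s); the arm keeps its last pose, push and grip.
It fails at once if the oil bottle is knocked or moved (distance of oil_bottle from where it was at the start of the episode above 0.03 m or angle between oil_bottle's own z axis and vertical above 0.5 rad).
It fails at once if the marker pen is moved (distance of marker from where it was at the start of the episode above 0.03 m).
It fails at once if the flap wheel is moved (distance of flap_wheel from where it was at the start of the episode above 0.03 m).
It also fails if it takes over 72 s, if anything falls off the work surface, if the arm or the gripper's body presses on something with over 40 N, if the wrist force passes 120 N, or if a joint passes its speed limit or range.

### The arm

A 6-joint arm with a two-finger parallel gripper is mounted at the origin on a cart in front of the work surface, level with it; the furniture and walls round the work are solid. World frame = base frame: x ahead of the robot, y to its left, z up, the work surface at z = 0. Lengths are in m, angles in rad, forces in N, time in s.
With the tool pointing down it reaches from about 0.25 to 0.725 m from the base axis. Payload 4 kg.
Tool frame: the origin (TCP) lies at the very end of the fingers, on their centre line; the grasp point (between the pads) lies 19 mm behind it; z points along the fingers, y is the line along which they close (so a half turn about z gives the same grasp; the last joint's range is limited). The gripper opens to 85 mm and grips with 20 to 120 N. Pads are 22 mm wide; open, the fingers measure 114 mm over their backs; the gripper's body (76 mm by 85 mm) begins 54 mm behind the grasp point. The pads swing forward as they close: fully open they stand 13 mm farther back than shut.
Start: joints at [1.208, 0.241, 0.005, 1.335, 0, 1.571], TCP at [0.177, 0.467, 0.202] pointing down, gripper open.
Joint ranges: [-2.72, 2.72], [-1.05, 1.87], [-1.09, 1.28], [-1.99, 2.15], [-1.42, 1.44], [-3.14, 3.14]. Speed limits (rad/s): [2.79, 2.79, 3.14, 3.14, 3.14, 3.14].

### API

Orientations are given as a unit quaternion [x, y, z, w].
In Python, from workcell import bot, vision, workorder, boxes_of gives the robot as it stands.
- The arm moves only by the tool send_rows, never from a script. Its argument "motion" is text: rows parted by semicolons, each of 5 numbers parted by spaces: the closure, from -1 (fully open) to 1 (shut), so that 0 is half open, then the shift along the tool's x, y, z in cm, then the turn about the tool's z in rad. In form: claw x y z twist; .... A call has 1 to 5 rows; each row is the pose to reach, as a shift and turn from the pose commanded when the call began, along the tool's axes at that moment; what a row does not reach only later rows make up. A row lasts 1/10 s, in which the tool goes at most 50 mm and 8.59 degrees, less where a joint would pass 70% of its speed; a pose out of reach is approached as far as the arm can. A call with a gripper value outside its range is refused whole. The fingers move at their own pace and stop on an object; the grip force is fixed at half the most. Time passes only in rows, so rows that repeat a pose let the fingers close. It gives the time, the measured TCP pose, the force, the opening and the grip force at its end, in the units of the state.
- bot.get_obs(): the state, without advancing time (a new reading comes with each control period).
- vision.camera(name): name is "side" or "top" or "wrist"; returns the picture (384x512x3 uint8, red, green, blue); there is no depth.
- vision.camera_model(name): a dict with "fov_y" (degrees; the focal length in pixels is half the picture's height over the tangent of half this angle, whatever the lens; pixels are square), "cx", "cy" (the principal point, pixels), "world_from_camera" (4x4, takes a point from camera to world coordinates); the wrist camera has in their place "hand_eye" (4x4, takes a point from camera to tool coordinates, whose origin is the TCP and whose axes are the flange's). Camera axes: x right, y down, z forward; pixel columns grow to the right and rows downward; lengths in m; the calibration is good to about 2 mm. A picture is of the moment at which its call begins: read the wrist's pose just before it. camera_model takes no time and is no camera call.
- workorder.job_done(): hands the job in; it is judged then, once.
Trained networks look in the newest picture that a camera, given by its name, has taken for a name from the list of things; names that differ only in an ending like _2 or _b are one class to them, and where a whole thing is asked for, a point or a joint stands for the part that bears it (a point fixed in the world has none). Each returns a list of dicts, best first, with "conf" (0 to 1); they miss things now and then, are a little off and sometimes report something else, mostly with a low value. They report only what shows in the picture. A call takes as long as a camera call. They do not tell look-alikes from the thing itself.
- boxes_of(camera, target): "rect" ([centre column, centre row, width, height] in pixels, round what is visible of it).
The state is a dict: "clock": time; "joint_pos": joint angles; "joint_vel": joint speeds; "tau": joint torques, N m; "eef_pos": TCP position; "tool_rot": TCP orientation; "ft_force": force on the tool from outside, world axes, zero at the start; "ft_torque": the same for the moment, N m; "grip_width": finger opening in m; "grasp_force": force on a finger pad.
Only numpy, scipy, OpenCV 4.12 (cv2) and the standard library are available. Lean on these libraries where they do the work, as an engineer would, in place of code of your own. Each camera call takes 0.05 s, during which the arm holds its last target. There are 200 camera calls.

## Working session

There is one attempt and no reset: what is moved stays moved. The work goes in short steps, Python scripts to look and compute and a tool call to move; the robot and the scene stay as the last step left them, time stands still between calls to the robot, and variables do not carry over. Pictures are saved under pics/ and viewed, at most 10 in all, crops included, and the job is handed in when it is done.

Besides the shell and the picture viewer there is one more tool, called as a command line: name --argument value ..., lists and objects as JSON in quotes. send_rows: Moves the arm, as the interface text tells. Its arguments: {"type":"object","properties":{"motion":{"type":"string"}},"required":["motion"]}

```bash
mkdir -p pics; cat > h.py <<'E'
import numpy as np, cv2
from scipy.spatial.transform import Rotation as R
from workcell import bot, vision, workorder, boxes_of
def save(n,f,s=1.0):
    im=vision.camera(n); cv2.imwrite('pics/'+f,cv2.resize(im[:,:,::-1],None,fx=s,fy=s)); return im
def cam(n):
    m=vision.camera_model(n); f=192/np.tan(np.radians(m['fov_y'])/2)
    if 'world_from_camera' in m: T=np.array(m['world_from_camera'])
    else:
        o=bot.get_obs(); W=np.eye(4); W[:3,:3]=R.from_quat(o['tool_rot']).as_matrix(); W[:3,3]=o['eef_pos']; T=W@np.array(m['hand_eye'])
    return f,m['cx'],m['cy'],T
def toz(c,u,v,z):
    f,cx,cy,T=c; d=T[:3,:3]@np.array([(u-cx)/f,(v-cy)/f,1]); o=T[:3,3]; return o+d*(z-o[2])/d[2]
def px(c,p):
    f,cx,cy,T=c; q=T[:3,:3].T@(np.array(p)-T[:3,3]); return np.array([cx+f*q[0]/q[2],cy+f*q[1]/q[2]])
E
python3 - <<'E'
from h import *
a=save('top','t0.png',1.5); b=save('side','s0.png',1.5)
for n in ('top','side'):
    c=cam(n); print(n,c[0],c[1],c[2],c[3].round(3).tolist())
    for t in ('impeller','polish_bar','stand','painted_tip','oil_bottle','marker','flap_wheel'):
        for d in boxes_of(n,t)[:2]: print(t,np.round(d['rect']),round(d['conf'],2),toz(c,*d['rect'][:2],0.02).round(3))
o=bot.get_obs(); print(o['clock'],o['tool_rot'],o['eef_pos'])
E
```

```text
top 349.6797283600041 250.4417433550345 189.0613822567371 [[0.015, -0.994, 0.104, 0.464], [-1.0, -0.014, 0.005, 0.073], [-0.003, -0.104, -0.995, 0.983], [0.0, 0.0, 0.0, 1.0]]
impeller [322. 193.  55.  67.] 0.58 [ 0.557 -0.119  0.02 ]
polish_bar [207. 198.  18.  39.] 0.86 [0.539 0.197 0.02 ]
polish_bar [282. 200.  39.  17.] 0.75 [ 0.535 -0.01   0.02 ]
stand [319. 193.  53.  74.] 0.25 [ 0.556 -0.113  0.02 ]
painted_tip [321. 192.  53.  73.] 0.73 [ 0.558 -0.118  0.02 ]
oil_bottle [192. 144.  22.  26.] 0.87 [0.69  0.243 0.02 ]
marker [194. 245.  50.  11.] 0.65 [0.408 0.23  0.02 ]
flap_wheel [241. 135.  25.  18.] 0.58 [0.717 0.107 0.02 ]
side 463.33785190654083 260.8519671000426 195.38023720412193 [[0.96, -0.17, 0.224, 0.348], [-0.281, -0.551, 0.786, -0.635], [-0.01, -0.817, -0.576, 0.625], [0.0, 0.0, 0.0, 1.0]]
impeller [279. 263.  81.  86.] 0.96 [ 0.553 -0.031  0.02 ]
polish_bar [270. 261.  35.  45.] 0.94 [ 0.539 -0.02   0.02 ]
polish_bar [245. 199.  48.  22.] 0.77 [0.545 0.189 0.02 ]
stand [295. 284. 124. 122.] 0.91 [ 0.564 -0.09   0.02 ]
stand [300. 161.  26.  62.] 0.38 [0.719 0.306 0.02 ]
painted_tip [294. 263. 107.  86.] 0.83 [ 0.58  -0.039  0.02 ]
oil_bottle [300. 161.  28.  60.] 0.83 [0.721 0.308 0.02 ]
oil_bottle [294. 264.  99.  87.] 0.59 [ 0.58 -0.04  0.02]
marker [183. 203.   7.  33.] 0.65 [0.41  0.215 0.02 ]
flap_wheel [327. 208.  30.  23.] 0.89 [0.707 0.102 0.02 ]
0.8 [ 1.80367716e-01  9.83599251e-01  3.06377587e-05 -1.41566189e-05] [0.17742641 0.46747041 0.20193115]
```

View pics/t0.png

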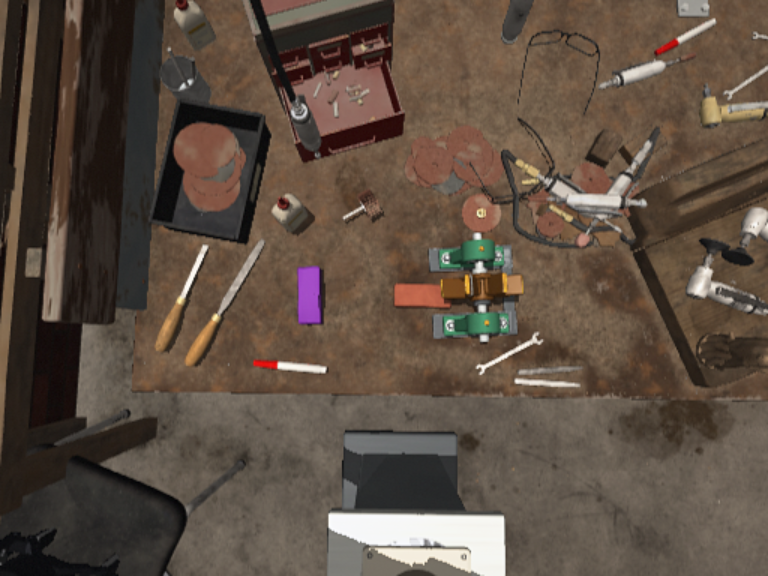

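View pics/s0.png

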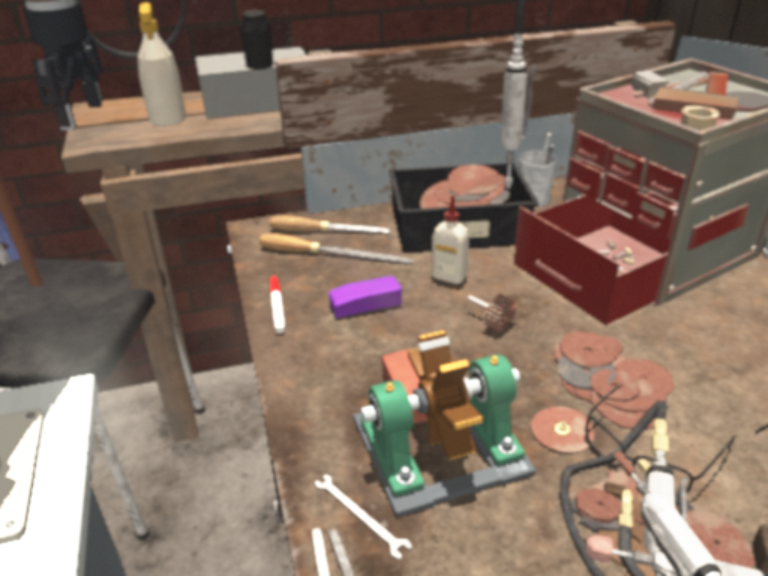

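```bash
python3 - <<'E'
from h import *
im=cv2.imread('pics/t0.png'); im=cv2.resize(im,(512,384),interpolation=cv2.INTER_AREA)
h=cv2.cvtColor(im,cv2.COLOR_BGR2HSV); c=cam('top')
g=((h[...,0]>55)&(h[...,0]<90)&(h[...,1]>100)); g[:,:270]=0; g[:,360:]=0; g[:150]=0;g[235:]=0
n,l,s,ce=cv2.connectedComponentsWithStats(g.astype(np.uint8))
for i in range(1,n):
    if s[i,4]>30: print('green',s[i],ce[i],toz(c,*ce[i],0.07).round(4))
print(h[197,270],h[190,305],h[190,340])
r=((h[...,0]<9)&(h[...,1]>130)&(h[...,2]>100)); r[:,:255]=0; r[:,303:]=0; r[:180]=0;r[212:]=0
n,l,s,ce=cv2.connectedComponentsWithStats(r.astype(np.uint8))
for i in range(1,n):
    if s[i,4]>30:
        rc=cv2.minAreaRect(np.argwhere(l==i)[:,::-1].astype(np.float32)); b=cv2.boxPoints(rc)
        print(s[i],ce[i],rc,[toz(c,*p,0.033).round(4).tolist() for p in b])
m=vision.camera_model('wrist'); print(m)
import cv2 as _
s0=cv2.imread('pics/s0.png')[310:500,340:550]; cv2.imwrite('pics/s0c.png',cv2.resize(s0,None,fx=2.8,fy=2.8,interpolation=cv2.INTER_CUBIC))
E
```

```text
green [293 160  43  19 441] [313.7755102  169.40816327] [ 0.6137 -0.0892  0.07  ]
green [295 209  44  15 427] [316.8852459  215.70960187] [ 0.492  -0.0968  0.07  ]
[  7 153 193] [ 15 186 118] [ 14 125 186]
[263 189  37  16 488] [278.86680328 196.61680328] ((281.0, 196.5), (15.0, 36.0), 90.0) [[0.5637, 0.043, 0.033], [0.5651, -0.0553, 0.033], [0.5241, -0.0553, 0.033], [0.5227, 0.0426, 0.033]]
{'fov_y': 68.63136760478548, 'cx': 256.5276888592048, 'cy': 187.63137743042324, 'hand_eye': array([[ 5.95035511e-05, -9.53017550e-01, -3.02915079e-01,
         7.74864284e-02],
       [ 9.99999993e-01,  8.80357137e-05, -8.05375209e-05,
         4.22636895e-04],
       [ 1.03421016e-04, -3.02915072e-01,  9.53017549e-01,
        -1.72302882e-01],
       [ 0.00000000e+00,  0.00000000e+00,  0.00000000e+00,
         1.00000000e+00]])}
```

View pics/s0c.png

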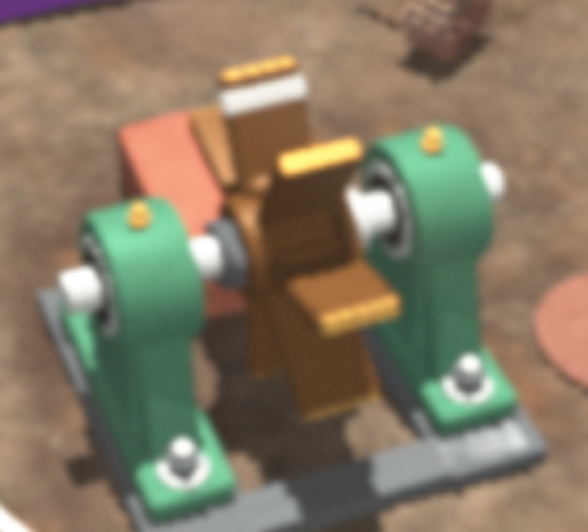

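```bash
cat >> h.py <<'E'
AX=None
def tip(th,r,s=0,ax=None,yaw=0):  # th: rad, 0 up, + towards stand +x ; s along shaft
    ex=np.array([np.sin(yaw),-np.cos(yaw),0]); ey=np.array([np.cos(yaw),np.sin(yaw),0])
    return ax+ex*r*np.sin(th)+np.array([0,0,r*np.cos(th)])+ey*s
E
python3 - <<'E'
from h import *
from scipy.optimize import least_squares
c=cam('side'); t=cam('top')
S=lambda x,y:np.array([(340+x/2.8)/1.5,(310+y/2.8)/1.5])
N=[S(140,210),S(432,137)]; 
a,b=[toz(c,*p,0.122) for p in N]; print(a,b,(a+b)/2,np.hypot(*(a-b)[:2]),np.degrees(np.arctan2((b-a)[1],(b-a)[0])))
for p in ((479,243),(485.5,322)): print(toz(t,p[0]/1.5,p[1]/1.5,0.122))
P=[S(258,72),S(320,158),S(360,312),S(340,407)]
def f(q):
    ax=np.array([q[0],q[1],0.084]); yaw=q[3]
    return np.concatenate([px(c,tip(q[2]+k*2*np.pi/7,.07,0,ax,yaw))-P[k] for k in range(4)]+[px(c,tip(0,.038,s,ax,yaw))-n for s,n in zip((-.062,.062),N)])
for t0 in (-.5,0,.5):
    r=least_squares(f,[.553,-.1,t0,0]); print(r.x, r.cost, f(r.x).round(1))
E
```

```text
[ 0.49440595 -0.10994644  0.122     ] [ 0.61644593 -0.10317185  0.122     ] [ 0.55542594 -0.10655914  0.122     ] 0.12222787065478444 3.1772988253028833
[ 0.62409353 -0.09392161  0.122     ]
[ 0.49315222 -0.10377831  0.122     ]
[ 0.55634175 -0.10466034 -0.53875721  0.05877648] 3.3146585249904406 [-0.6 -0.4 -0.4 -0.8  0.   1.1  0.7  1.3 -0.3 -0.7  0.5 -1. ]
[ 0.55634175 -0.10466032 -0.5387567   0.0587767 ] 3.3146585249555325 [-0.6 -0.4 -0.4 -0.8  0.   1.1  0.7  1.3 -0.3 -0.7  0.5 -1. ]
[ 0.55634175 -0.10466033 -0.53875685  0.05877663] 3.3146585249094946 [-0.6 -0.4 -0.4 -0.8  0.   1.1  0.7  1.3 -0.3 -0.7  0.5 -1. ]
```

send_rows --motion "-1 -4.2 -2.4 0 0.145; -1 -8.4 -4.8 0 0.29; -1 -12.6 -7.2 0 0.435; -1 -16.8 -9.6 0 0.58; -1 -21 -12 0 0.725"

```text
clock: 1.3
eef_pos: [0.3321, 0.2793, 0.2022]
tool_rot: [0.52, 0.854, 0.0, 0.0]
ft_force: [0.8, 1.3, 0.3]
grip_width: 0.0854
grasp_force: 0.0
```

```bash
cat >> h.py <<'E'
AX=np.array([.556,-.1045,.084]); YAW=0.059
def go(p,a=YAW):  # shift in cm and twist to bring TCP to p, tool y at world angle a (mod pi)
    o=bot.get_obs(); M=R.from_quat(o['tool_rot']).as_matrix(); cur=np.arctan2(M[1,1],M[0,1])
    tw=-((a-cur+np.pi/2)%np.pi-np.pi/2)
    print('t',round(o['clock'],2),'pos',o['eef_pos'].round(4) if hasattr(o['eef_pos'],'round') else np.round(o['eef_pos'],4),'F',np.round(o['ft_force'],2),'T',np.round(o['ft_torque'],3),'w',round(o['grip_width'],4),'g',round(o['grasp_force'],1),'yawY',round(np.degrees(cur),1))
    print('shift cm',(M.T@(np.array(p)-o['eef_pos'])*100).round(2),'twist',round(tw,3)); return o,M
E
python3 -c "
from h import *
go([.547,.018,.13])"
```

```text
t 1.3 pos [0.3321 0.2793 0.2022] F [0.75 1.29 0.27] T [ 0.062 -0.06  -0.04 ] w 0.0854 g 0.0 yawY 27.4
shift cm [-33.09   7.07   7.22] twist 0.419
```

send_rows --motion "-1 -4.7 1 1 0.084; -1 -9.4 2 2 0.168; -1 -14.1 3 3 0.252; -1 -18.8 4 4 0.336; -1 -23.5 5 5 0.419"

```text
clock: 1.8
eef_pos: [0.4858, 0.0941, 0.1518]
tool_rot: [0.685, 0.728, 0.0, 0.0]
ft_force: [1.1, 1.3, 0.7]
grip_width: 0.0854
grasp_force: 0.0
```

send_rows --motion "-1 -4 2.9 1.1 0; -1 -7.9 5.8 2.2 0; -1 -7.9 5.8 2.2 0"

```text
clock: 2.1
eef_pos: [0.5498, 0.016, 0.1276]
tool_rot: [0.687, 0.727, -0.001, 0.0]
ft_force: [-0.1, 0.1, 0.4]
grip_width: 0.0849
grasp_force: 0.0
```

```bash
python3 -c "
from h import *
go([.547,.018,.13])
c=cam('wrist'); print([px(c,p).round() for p in ([.547,.04,.033],[.525,.04,.033],[.57,.04,.033],AX)])
save('wrist','w1.png')"
```

```text
t 2.1 pos [0.5498 0.016  0.1276] F [-0.08  0.12  0.4 ] T [0.023 0.067 0.013] w 0.0849 g 0.0 yawY 3.3
shift cm [ 0.21 -0.27 -0.24] twist -0.002
[array([255., 157.]), array([232., 155.]), array([279., 158.]), array([256., 318.])]
```

View pics/w1.png

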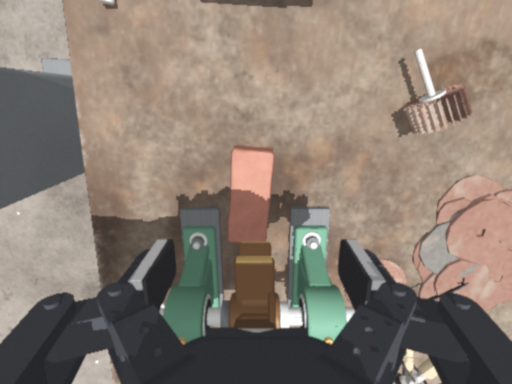

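send_rows --motion "-1 0.3 -0.3 4 0; -1 0.6 -0.3 8 0; -1 0.6 -0.3 11 0; -1 0.6 -0.3 11.9 0; 0.6 0.6 -0.3 11.9 0"

```text
clock: 2.65
eef_pos: [0.5426, 0.0274, 0.0102]
tool_rot: [0.684, 0.73, -0.001, -0.001]
ft_force: [-0.6, -0.5, 0.7]
grip_width: 0.0729
grasp_force: 0.0
```

send_rows --motion "0.6 0 0 0 0; 0.6 0 0 0 0; 0.6 0 0 0 0; 0.6 0 0 0 0; 0.6 0 0 0 0"

```text
clock: 3.15
eef_pos: [0.5446, 0.0265, 0.0115]
tool_rot: [0.684, 0.729, 0.0, 0.0]
ft_force: [-0.5, 0.1, 0.5]
grip_width: 0.0168
grasp_force: 0.0
```

```bash
python3 -c "
from h import *
a=save('wrist','w2.png'); b=save('side','s2.png'); b=cv2.resize(b[130:360,150:420],(512,436)); cv2.imwrite('pics/c2.png',np.vstack([cv2.resize(a,(400,300)),cv2.resize(b,(400,300))])[:,:,::-1])
go([.547,.018,.13])"
```

```text
t 3.25 pos [0.5443 0.0264 0.0112] F [ 0.2  -0.76 -0.04] T [-0.008  0.009  0.006] w 0.0168 g 0.0 yawY 3.7
shift cm [ -0.86   0.22 -11.88] twist 0.005
```

View pics/c2.png

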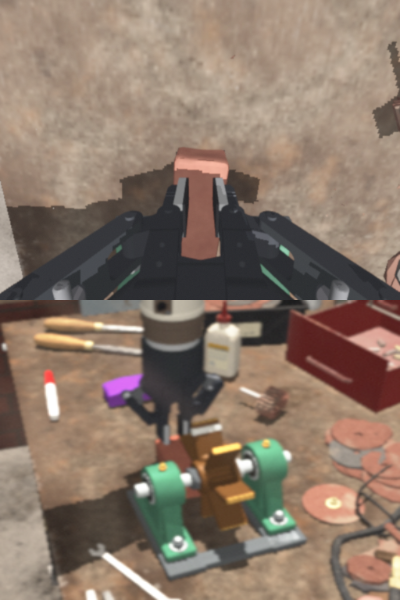

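```bash
python3 -c "
from h import *
c=cam('wrist'); o=bot.get_obs(); p=np.array(o['eef_pos'])
print('tcp',px(c,p), 'finger tips', px(c,p+[.0085,0,0]),px(c,p-[.0085,0,0]))
for z in (0,.033):
  for q in ([.522,.043],[.565,.043],[.524,-.03],[.567,-.03]): print(q,z,px(c,q+[z]).round())
for n in ('wrist','side'):
  vision.camera(n); print(n,[(np.round(d['rect']),round(d['conf'],2)) for d in boxes_of(n,'polish_bar')])
im=cv2.imread('pics/w2.png')[150:384,150:360]; im=cv2.resize(im,None,fx=2.5,fy=2.5,interpolation=cv2.INTER_CUBIC)
s=cv2.imread('pics/s2.png')[170:310,200:330]; s=cv2.resize(s,(271*2,585)); cv2.imwrite('pics/c3.png',np.hstack([im,s])[:,:,:][:, :1100] if 0 else cv2.resize(np.hstack([im,s]),(800,440)))
"
```

```text
tcp [256.21909193 220.61684114] finger tips [268.91348195 221.36027603] [243.50208955 219.87208197]
[0.522, 0.043] 0 [225. 190.]
[0.565, 0.043] 0 [288. 194.]
[0.524, -0.03] 0 [225. 281.]
[0.567, -0.03] 0 [281. 284.]
[0.522, 0.043] 0.033 [219. 208.]
[0.565, 0.043] 0.033 [294. 212.]
[0.524, -0.03] 0.033 [220. 312.]
[0.567, -0.03] 0.033 [285. 315.]
wrist [(array([258., 260.,  70., 143.]), 0.67)]
side [(array([270., 259.,  34.,  51.]), 0.94), (array([233., 200.,  30.,  25.]), 0.55)]
```

View pics/c3.png

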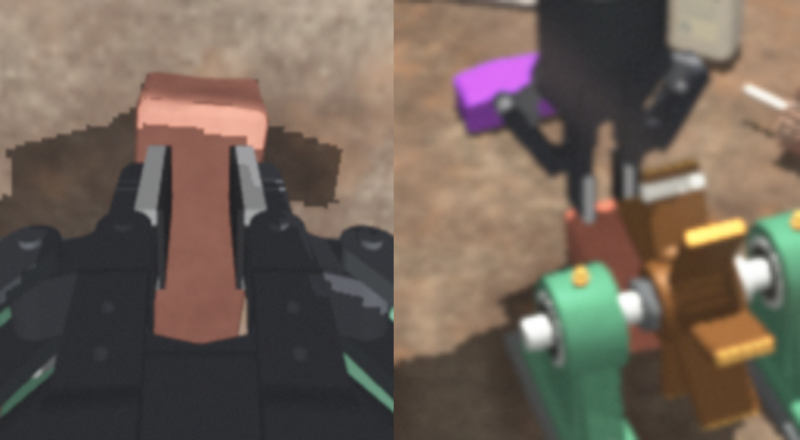

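send_rows --motion "-0.8 0 0 -0.3 0; -0.8 0 0 -0.3 0; -0.8 0 0 -0.3 0; -0.8 0 0 -0.3 0; -0.8 0 0 -0.3 0"

```text
clock: 3.95
eef_pos: [0.5441, 0.0266, 0.0139]
tool_rot: [0.684, 0.729, -0.0, -0.0]
ft_force: [-0.3, 0.5, 0.7]
grip_width: 0.0771
grasp_force: 0.0
```

send_rows --motion "-0.8 0 0 0.4 0; -0.8 0 0 0.8 0; -0.8 0 0 1 0; -0.8 0 0 1.1 0; -0.8 0 0 1.1 0"

```text
clock: 4.45
eef_pos: [0.544, 0.0265, 0.0026]
tool_rot: [0.684, 0.729, -0.0, -0.0]
ft_force: [-0.9, -0.4, -0.4]
grip_width: 0.0766
grasp_force: 0.0
```

Close fully on the bar at this height.

send_rows --motion "1 0 0 0 0; 1 0 0 0 0; 1 0 0 0 0; 1 0 0 0 0; 1 0 0 0 0"

```text
clock: 4.95
eef_pos: [0.5454, 0.0266, 0.0037]
tool_rot: [0.684, 0.729, 0.001, 0.001]
ft_force: [0.3, -0.5, -0.4]
grip_width: 0.0039
grasp_force: 0.4
```

```bash
python3 -c "
from h import *
c=cam('side')
for z in (0,.011,.02,.033,.045,.06): print(z,px(c,[.5443,.0264,z]).round(1), px(c,[.5443,.043,z]).round(1))
a=save('side','s4.png'); w=save('wrist','w4.png')
go([.547,.018,.13])
s=cv2.resize(a[160:310,190:350],(640,600),interpolation=cv2.INTER_CUBIC); cv2.imwrite('pics/c4.png',s[:,:,::-1])
"
```

```text
0 [265.6 252.2] [263.2 246.9]
0.011 [265.6 248.1] [263.2 242.8]
0.02 [265.6 244.7] [263.2 239.4]
0.033 [265.5 239.6] [263.1 234.4]
0.045 [265.5 234.9] [263.1 229.7]
0.06 [265.5 228.9] [263.  223.7]
t 5.05 pos [0.5449 0.0265 0.0035] F [ 1.29 -0.53  1.31] T [-0.024 -0.327  0.012] w -0.0001 g 1.2 yawY 3.7
shift cm [ -0.87   0.17 -12.65] twist 0.005
```

View pics/c4.png

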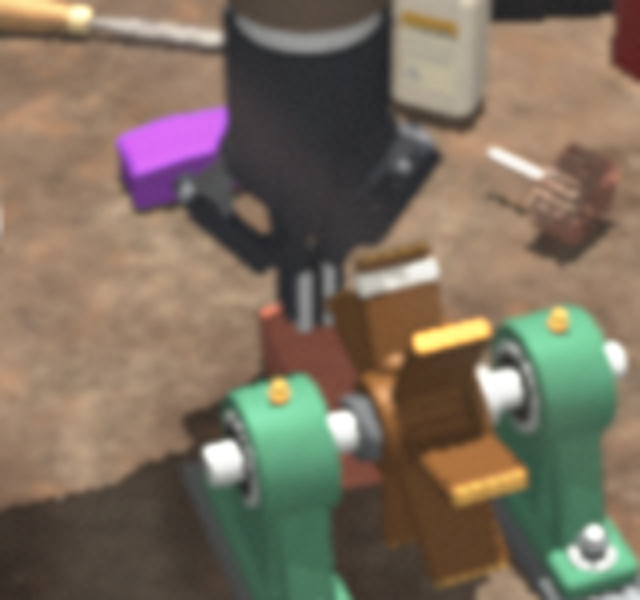

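```bash
python3 -c "
from h import *
from scipy.optimize import least_squares
m=vision.camera_model('wrist'); H=np.array(m['hand_eye']); f=192/np.tan(np.radians(m['fov_y'])/2)
def c_at(p,q):
    W=np.eye(4); W[:3,:3]=R.from_quat(q).as_matrix(); W[:3,3]=p; return f,m['cx'],m['cy'],W@H
p=np.array([.5498,.016,.1276]); q=np.array([.687,.727,-.001,0]); q/=np.linalg.norm(q)
N=tip
X=[tip(0,.038,-.062,AX,YAW),tip(0,.038,.062,AX,YAW),[.5227,.043,.033],[.564,.043,.033]]
U=np.array([[183,343],[330,341],[233,148],[273,152]])
for j in range(2):
  g=lambda b:np.concatenate([px(c_at(p+b[:3],(R.from_quat(q)*R.from_rotvec(np.r_[b[3:5],0])).as_quat() if j else q),x)-u for x,u in zip(X,U)])
  r=least_squares(g,np.zeros(5 if j else 3)); print(r.x.round(4),r.fun.round(1))
o=bot.get_obs(); print(np.round(o['joint_pos'],3),o['eef_pos'])
"
```

```text
[-0.001  -0.0017  0.0094] [ 0.7 -0.9  0.1  1.  -1.3  0.8  0.4 -0.9]
[-0.0011 -0.0034  0.0107 -0.0031  0.0209] [ 0.3 -0.9  0.6  0.6 -1.3  1.   0.2 -0.7]
[ 0.049  0.493 -0.179  0.897 -0.     1.555] [0.54494726 0.0265477  0.00345175]
```

send_rows --motion "-0.8 0 0 -0.6 0; -0.8 0 0 -0.6 0; -0.8 0 0 -0.6 0; -0.8 0 0 -0.6 0; -0.8 0 0 -0.6 0"

```text
clock: 5.55
eef_pos: [0.5438, 0.0265, 0.0086]
tool_rot: [0.684, 0.729, -0.0, -0.0]
ft_force: [0.3, -0.2, -0.1]
grip_width: 0.0723
grasp_force: 0.0
```

send_rows --motion "-0.8 0 0 0.5 0; -0.8 0 0 1 0; -0.8 0 0 1.2 0; -0.8 0 0 1.4 0; -0.8 0 0 1.6 0"

```text
clock: 6.05
eef_pos: [0.5441, 0.0265, -0.0074]
tool_rot: [0.684, 0.729, -0.0, -0.0]
ft_force: [0.5, -0.7, 0.2]
grip_width: 0.077
grasp_force: 0.0
```

send_rows --motion "-0.8 0 0 0.3 0; -0.8 0 0 0.6 0; -0.8 0 0 0.8 0; -0.8 0 0 0.8 0"

```text
clock: 6.45
eef_pos: [0.5438, 0.0265, -0.0155]
tool_rot: [0.684, 0.729, -0.0, -0.0]
ft_force: [0.5, 1.3, 0.3]
grip_width: 0.0768
grasp_force: 0.0
```

send_rows --motion "1 0 0 0 0; 1 0 0 0 0; 1 0 0 0 0; 1 0 0 0 0"

```text
clock: 6.85
eef_pos: [0.5444, 0.0265, -0.0144]
tool_rot: [0.684, 0.729, 0.0, 0.0]
ft_force: [-1.9, -0.2, 4.1]
grip_width: 0.041
grasp_force: 59.5
```

send_rows --motion "1 1.5 0 0 0; 1 3 0 0 0; 1 4.5 0 0 0; 1 6 0 0 0; 1 7.5 0 0 0"

```text
clock: 7.35
eef_pos: [0.5401, 0.1015, -0.0144]
tool_rot: [0.684, 0.729, -0.0, 0.001]
ft_force: [0.8, -5.2, 5.9]
grip_width: 0.0415
grasp_force: 59.1
```

send_rows --motion "1 1 0 0.1 0; 1 1 0 0.2 0; -0.3 1 0 0.2 0; -0.3 1 0 0.2 0; -0.3 1 0 0.2 0"

```text
clock: 7.85
eef_pos: [0.538, 0.1121, -0.0178]
tool_rot: [0.684, 0.73, -0.0, -0.001]
ft_force: [-0.4, -0.5, 1.1]
grip_width: 0.0554
grasp_force: 0.0
```

send_rows --motion "-0.5 1 0 0 0; -0.5 1 0 -3 0; -0.5 1 0 -7 0; -0.5 1 0 -11 0; -0.5 1 0 -15 0"

```text
clock: 8.35
eef_pos: [0.5375, 0.1222, 0.1339]
tool_rot: [0.684, 0.73, -0.0, -0.001]
ft_force: [1.1, -0.1, 0.3]
grip_width: 0.0642
grasp_force: 0.0
```

```bash
python3 -c "
from h import *
t=cam('top');a=save('top','t5.png')
b=save('side','s5.png'); w=save('wrist','w5.png')
print([(np.round(d['rect'],1),toz(t,*d['rect'][:2],.033).round(3)) for d in boxes_of('top','polish_bar')])
go([.547,.018,.13])
s=cv2.resize(b[170:330,180:360],(540,480),interpolation=cv2.INTER_CUBIC); cv2.imwrite('pics/c5.png',np.vstack([np.hstack([s,cv2.resize(a[140:240,250:360],(260,236)).repeat(1,0) if 0 else cv2.resize(a[130:250,230:360],(260,480))])])[:,:,::-1])
"
```

```text
[(array([264.4, 201.1,  14.4,  16.4]), array([0.531, 0.039, 0.033]))]
t 8.55 pos [0.5388 0.1222 0.1338] F [ 0.17  0.5  -0.11] T [-0.053  0.044 -0.01 ] w 0.0639 g 0.0 yawY 3.7
shift cm [-10.45   0.15   0.37] twist 0.005
```

View pics/c5.png

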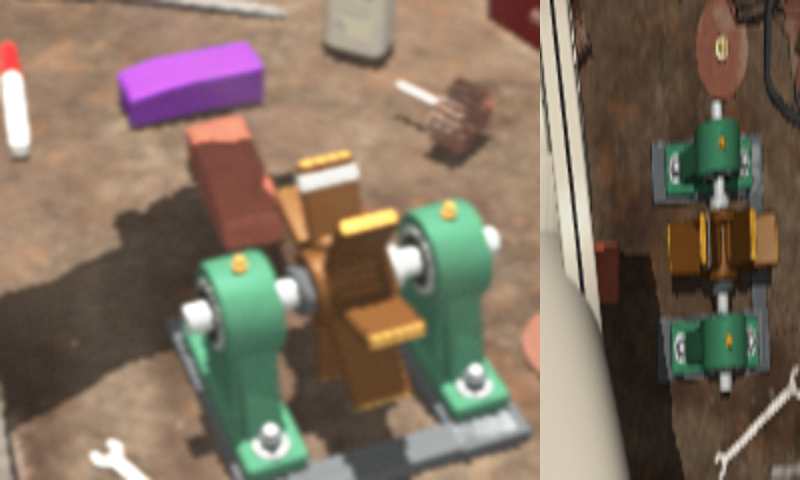

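send_rows --motion "-0.45 -2 0 -3 0; -0.45 -7 0.2 -3 0; -0.45 -12 0.2 -3 0; -0.45 -17 0.2 -3 0; -0.45 -22 0.2 -3 0"

```text
clock: 9.05
eef_pos: [0.5529, -0.0991, 0.1606]
tool_rot: [0.684, 0.73, -0.001, -0.002]
ft_force: [1.4, 0.5, 0.5]
grip_width: 0.0621
grasp_force: 0.0
```

send_rows --motion "-0.45 -2.8 0 0 0; -0.45 -2.8 0 0 0; -0.45 -2.8 0 0 0"

```text
clock: 9.35
eef_pos: [0.5547, -0.1259, 0.1607]
tool_rot: [0.685, 0.729, -0.001, -0.002]
ft_force: [-0.2, 0.3, 0.5]
grip_width: 0.062
grasp_force: 0.0
```

```bash
python3 -c "
from h import *
from scipy.optimize import least_squares
go([.557,-.125,.094])
c=cam('side'); a=save('side','s6.png'); w=save('wrist','w6.png')
b=cv2.resize(a[130:330,190:360],(510,600),interpolation=cv2.INTER_CUBIC); cv2.imwrite('pics/c6.png',np.hstack([b,cv2.resize(w[150:384,150:360],(290,323)) if 0 else cv2.resize(w[184:384,140:372],(290,600))])[:,:,::-1])
print(px(c,[.557,-.125,.164]))
"
```

```text
t 9.35 pos [ 0.5547 -0.1259  0.1607] F [-0.23  0.27  0.53] T [ 0.025 -0.002  0.01 ] w 0.062 g 0.0 yawY 3.6
shift cm [0.07 0.26 6.67] twist 0.004
[301.43871956 234.73881021]
```

View pics/c6.png

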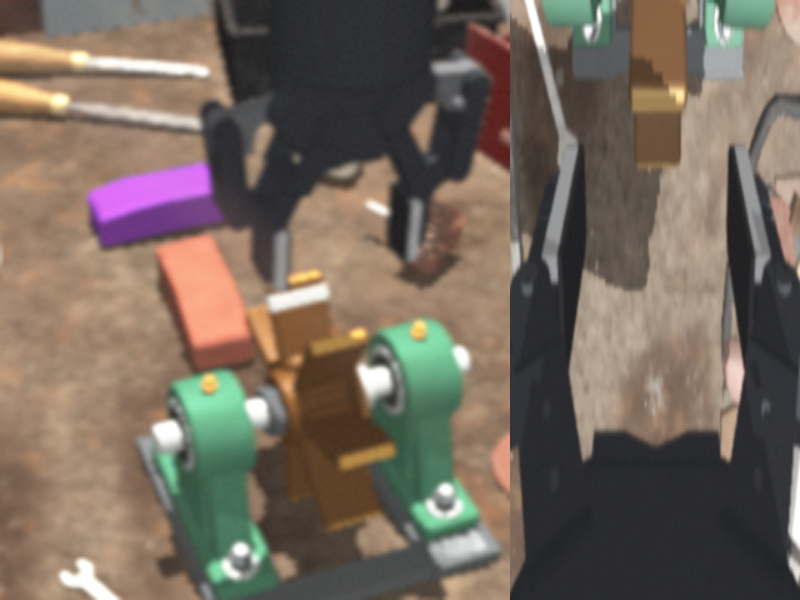

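```bash
python3 -c "
from h import *
c=cam('wrist'); f,cx,cy,T=c
th=-.539
for b in ([0,0,0],[0,0,.01],[0,0,.02],[0,0,.03],[0,-.01,.02]):
    T2=T.copy(); T2[:3,3]+=b; k=(f,cx,cy,T2)
    print(b,[px(k,tip(th+i*2*np.pi/7,.07,0,AX,YAW)).round(1).tolist() for i in (0,1,2)],[px(k,tip(th+2*np.pi/7,.07,s,AX,YAW)).round(1)[0] for s in (-.017,.017)],[px(k,tip(0,.038,s,AX,YAW)).round(1).tolist() for s in (-.062,.062)])
s=cam('side'); p=np.array(bot.get_obs()['eef_pos']); print(px(s,p),px(s,p+[0,0,.03]),px(s,p+[0,.03,0]),px(s,p+[.03,0,0]))
w=cv2.imread('pics/w6.png'); h=cv2.cvtColor(w,cv2.COLOR_BGR2HSV)
for r in range(195,242,3): print(r,h[r,257].tolist(),end=' ')
g=((h[...,0]>12)&(h[...,0]<28)&(h[...,1]>120)&(h[...,2]>150)); g[:,:225]=0; g[:,290:]=0
print(); n,l,st,ce=cv2.connectedComponentsWithStats(g.astype(np.uint8)); print([(st[i].tolist(),ce[i].round(1).tolist()) for i in range(1,n) if st[i,4]>15])
"
```

```text
[0, 0, 0] [[259.7, 132.7], [259.0, 219.4], [258.3, 242.2]] [np.float64(235.1), np.float64(282.8)] [[179.6, 175.5], [338.5, 176.6]]
[0, 0, 0.01] [[259.6, 131.0], [258.9, 213.9], [258.3, 237.0]] [np.float64(236.1), np.float64(281.7)] [[182.8, 172.3], [335.1, 173.3]]
[0, 0, 0.02] [[259.5, 129.5], [258.8, 208.9], [258.2, 232.2]] [np.float64(237.1), np.float64(280.6)] [[185.8, 169.3], [332.0, 170.3]]
[0, 0, 0.03] [[259.4, 128.2], [258.8, 204.4], [258.2, 227.7]] [np.float64(237.9), np.float64(279.6)] [[188.6, 166.6], [329.2, 167.6]]
[0, -0.01, 0.02] [[260.5, 115.5], [259.7, 196.9], [258.9, 222.8]] [np.float64(237.6), np.float64(281.8)] [[185.7, 157.8], [333.8, 158.7]]
[300.22530089 236.02999334] [300.99214122 220.75364364] [293.67845088 224.36500555] [318.34609007 232.37310877]
195 [14, 128, 136] 198 [14, 130, 137] 201 [13, 128, 138] 204 [14, 129, 138] 207 [13, 129, 132] 210 [13, 125, 88] 213 [16, 118, 128] 216 [19, 117, 164] 219 [18, 120, 159] 222 [14, 111, 110] 225 [14, 106, 108] 228 [13, 107, 107] 231 [13, 106, 108] 234 [14, 113, 106] 237 [15, 118, 110] 240 [16, 82, 109] 
[([239, 112, 3, 14, 21], [240.2, 119.6]), ([235, 135, 18, 3, 18], [243.5, 136.8]), ([261, 137, 20, 1, 20], [270.5, 137.0]), ([279, 147, 5, 11, 30], [281.8, 152.4]), ([259, 159, 13, 2, 26], [265.0, 159.5]), ([275, 163, 9, 23, 80], [277.9, 176.7]), ([233, 167, 7, 11, 31], [234.9, 172.9]), ([243, 170, 29, 4, 29], [257.0, 170.2])]
```

send_rows --motion "-0.45 0 0.1 2 0; -0.45 0 0.1 4 0; -0.45 0 0.1 5.5 0; -0.45 0 0.1 6.5 0; -0.45 0 0.1 6.5 0"

```text
clock: 9.95
eef_pos: [0.5557, -0.1243, 0.0962]
tool_rot: [0.683, 0.73, -0.001, -0.002]
ft_force: [-0.4, 0.5, -0.8]
grip_width: 0.0617
grasp_force: 0.0
```

send_rows --motion "1 0 0 0 0; 1 0 0 0 0; 1 0 0 0 0; 1 0 0 0 0; 1 0 0 0 0"

```text
clock: 10.45
eef_pos: [0.5561, -0.1264, 0.0991]
tool_rot: [0.684, 0.729, -0.001, 0.0]
ft_force: [-4.6, -1.9, 4.3]
grip_width: 0.0323
grasp_force: 61.0
```

```bash
python3 -c "
from h import *
go([.557,-.125,.094])"
```

```text
t 10.45 pos [ 0.5561 -0.1264  0.0991] F [-4.63 -1.86  4.32] T [-0.134  1.177  0.108] w 0.0323 g 61.0 yawY 3.6
shift cm [0.14 0.1  0.51] twist 0.005
```

send_rows --motion "1 0.4 0 -0.13 0; 1 0.8 0 -0.24 0; 1 1.21 0 -0.31 0; 1 1.63 0 -0.36 0; 1 2.05 0 -0.38 0"

```text
clock: 10.95
eef_pos: [0.5551, -0.1101, 0.1029]
tool_rot: [0.685, 0.728, -0.003, 0.003]
ft_force: [-3.6, -9.5, 2.9]
grip_width: 0.0325
grasp_force: 60.8
```

```bash
python3 -c "
from h import *
go([.557,-.1045,.103])
w=save('side','s7.png'); o=bot.get_obs(); print(np.round(o['ft_force'],1),np.round(o['ft_torque'],2))"
```

```text
t 10.95 pos [ 0.5551 -0.1101  0.1029] F [-3.65 -9.53  2.86] T [-2.53   0.641 -0.494] w 0.0325 g 60.8 yawY 3.5
shift cm [ 0.55  0.22 -0.02] twist 0.002
[-5.  -8.4  2.8] [-2.25  1.    0.28]
```

send_rows --motion "1 0.58 0 0.02 0; 1 1.1 0 0.09 0; 1 1.61 0 0.2 0; 1 2.11 0 0.36 0; 1 2.59 0 0.56 0"

```text
clock: 11.5
eef_pos: [0.5536, -0.0833, 0.0999]
tool_rot: [0.685, 0.728, -0.002, 0.003]
ft_force: [-10.7, -6.2, 21.4]
grip_width: 0.0327
grasp_force: 60.8
```

send_rows --motion "1 0.46 0 0.24 0; 1 0.91 0 0.52 0; 1 1.32 0 0.84 0; 1 1.7 0 1.19 0; 1 2.06 0 1.58 0"

```text
clock: 12.0
eef_pos: [0.552, -0.0572, 0.0849]
tool_rot: [0.684, 0.73, 0.002, -0.0]
ft_force: [-12.2, 9.4, 25.7]
grip_width: 0.0323
grasp_force: 62.5
```

```bash
python3 -c "
from h import *
go([.557,-.1045,.103])"
```

```text
t 12.0 pos [ 0.552  -0.0572  0.0849] F [-12.2    9.36  25.72] T [ 1.378  2.585 -0.188] w 0.0323 g 62.5 yawY 3.7
shift cm [-4.75  0.2  -1.82] twist 0.006
```

send_rows --motion "1 0 -0.2 -0.3 0; 1 0 -0.4 -0.5 0"

```text
clock: 12.2
eef_pos: [0.5522, -0.0604, 0.087]
tool_rot: [0.684, 0.729, 0.002, 0.004]
ft_force: [10.9, -4.5, -8.6]
grip_width: 0.0319
grasp_force: 60.9
```

```bash
cat >> h.py <<'E'
P=2*np.pi/7
def ang(im):  # BGR side picture -> impeller angle mod pitch (deg) and score; band scores for the 7 vanes
    h=cv2.cvtColor(im,cv2.COLOR_BGR2HSV).astype(float); c=cam('side')
    gold=cv2.GaussianBlur(np.clip((h[...,2]-130)/60,0,1)*((h[...,0]>13)&(h[...,0]<28)&(h[...,1]>110)),(0,0),1.2)
    white=cv2.GaussianBlur(((h[...,1]<60)&(h[...,2]>150)).astype(float),(0,0),1)
    def smp(m,th,r,S):
        q=np.array([px(c,tip(th,r,s,AX,YAW)) for s in S]); return np.mean([m[int(round(v)),int(round(u))] for u,v in q])
    S=np.linspace(-.014,.014,9); G=np.radians(np.arange(-60,130,1.0)); g=np.array([smp(gold,t,.0695,S) for t in G])
    best=sorted([(sum(np.interp(t+k*P,G,g,0,0) for k in range(-4,5)),np.degrees(t)) for t in np.arange(-P/2,P/2,np.radians(1))])[::-1]
    b0=np.radians(best[0][1]); wb=[(round(np.degrees(b0+k*P)),round(max(smp(white,b0+k*P,r,S) for r in (.056,.059,.062,.065)),2)) for k in range(-2,4)]
    pk=[int(np.degrees(G[i])) for i in range(1,len(G)-1) if g[i]>.25 and g[i]>=g[i-1] and g[i]>g[i+1]]
    print('angle mod',[(round(a,1),round(s,2)) for s,a in best[:3]],'peaks',pk,'white',[x for x in wb if x[1]>.15])
E
python3 -c "
from h import *
for n in ('s0','s5','s6','s7'):
    im=cv2.imread('pics/%s.png'%n); ang(cv2.resize(im,(512,384),interpolation=cv2.INTER_AREA))
go([.557,-.1045,.103])
a=save('side','s8.png'); ang(a[:,:,::-1].copy())
"
```

```text
angle mod [(np.float64(18.3), np.float64(2.44)), (np.float64(17.3), np.float64(2.4)), (np.float64(19.3), np.float64(2.4))] peaks [-52, -44, -42, -39, -37, -35, -32, 18, 22, 70] white [(-33, np.float64(0.96))]
angle mod [(np.float64(17.3), np.float64(2.3)), (np.float64(16.3), np.float64(2.26)), (np.float64(18.3), np.float64(2.24))] peaks [-52, -42, -39, -37, -35, -32, 17, 23, 63, 70] white [(-34, np.float64(0.97))]
angle mod [(np.float64(20.3), np.float64(1.63)), (np.float64(19.3), np.float64(1.57)), (np.float64(21.3), np.float64(1.54))] peaks [-52, -43, -37, -34, -32, -29, 20, 72] white [(-31, np.float64(0.98))]
angle mod [(np.float64(8.3), np.float64(0.98)), (np.float64(9.3), np.float64(0.95)), (np.float64(7.3), np.float64(0.89))] peaks [8, 59] white [(-43, np.float64(0.23))]
t 12.2 pos [ 0.5522 -0.0604  0.087 ] F [10.93 -4.49 -8.65] T [-1.058 -1.819 -0.022] w 0.0319 g 60.9 yawY 3.7
shift cm [-4.44  0.21 -1.59] twist 0.005
angle mod [(np.float64(19.3), np.float64(1.13)), (np.float64(20.3), np.float64(1.07)), (np.float64(18.3), np.float64(1.02))] peaks [20, 70] white [(-84, np.float64(0.41))]
```

send_rows --motion "1 0.64 0.2 0.35 0; 1 1.24 0.2 0.87 0; 1 1.77 0.2 1.44 0; 1 2.24 0.2 2.07 0; 1 2.65 0.2 2.74 0"

```text
clock: 12.75
eef_pos: [0.5505, -0.0336, 0.0581]
tool_rot: [0.684, 0.729, 0.0, 0.002]
ft_force: [2.1, -6.8, 1.8]
grip_width: 0.0313
grasp_force: 59.1
```

```bash
python3 -c "
from h import *
go([.557,-.1045,.103])
a=save('side','s9.png'); ang(a[:,:,::-1].copy())
"
```

```text
t 12.75 pos [ 0.5505 -0.0336  0.0581] F [ 2.05 -6.81  1.85] T [-1.552 -0.554 -0.002] w 0.0313 g 59.1 yawY 3.6
shift cm [-7.13  0.22 -4.47] twist 0.004
angle mod [(np.float64(-13.7), np.float64(1.44)), (np.float64(-14.7), np.float64(1.42)), (np.float64(-12.7), np.float64(1.34))] peaks [39, 85] white []
```

send_rows --motion "-0.05 0 0 0 0; -0.05 0 0 0 0; -0.05 0 0 0 0; -0.05 0 0 -1 0; -0.05 0 0 -2 0"

```text
clock: 13.3
eef_pos: [0.5487, -0.0325, 0.0785]
tool_rot: [0.684, 0.729, -0.0, -0.0]
ft_force: [1.0, 1.0, 0.6]
grip_width: 0.045
grasp_force: 0.0
```

```bash
python3 -c "
from h import *
go([.557,-.1045,.103])
a=save('side','s10.png'); ang(a[:,:,::-1].copy())
for i in range(8): a=vision.camera('side')
ang(a[:,:,::-1].copy())
"
```

```text
t 13.3 pos [ 0.5487 -0.0325  0.0785] F [0.97 0.99 0.58] T [-0.001  0.005  0.045] w 0.045 g 0.0 yawY 3.7
shift cm [-7.23  0.37 -2.46] twist 0.005
angle mod [(np.float64(23.3), np.float64(1.43)), (np.float64(24.3), np.float64(1.37)), (np.float64(22.3), np.float64(1.37))] peaks [24, 73] white []
angle mod [(np.float64(-3.7), np.float64(1.73)), (np.float64(-4.7), np.float64(1.72)), (np.float64(-2.7), np.float64(1.65))] peaks [-3, 48, 95] white []
```

```bash
python3 -c "
from h import *
for i in range(14):
    a=vision.camera('side')
    if i<6 or i%3==1: ang(a[:,:,::-1].copy())
o=bot.get_obs();print(o['clock'])
"
```

```text
angle mod [(np.float64(-7.7), np.float64(1.56)), (np.float64(-8.7), np.float64(1.5)), (np.float64(-6.7), np.float64(1.49))] peaks [45, 90] white []
angle mod [(np.float64(-12.7), np.float64(1.4)), (np.float64(-11.7), np.float64(1.36)), (np.float64(-13.7), np.float64(1.34))] peaks [40, 87] white []
angle mod [(np.float64(-16.7), np.float64(1.41)), (np.float64(-17.7), np.float64(1.37)), (np.float64(-15.7), np.float64(1.32))] peaks [36, 83] white []
angle mod [(np.float64(-21.7), np.float64(1.37)), (np.float64(-20.7), np.float64(1.36)), (np.float64(-22.7), np.float64(1.25))] peaks [31, 78] white []
angle mod [(np.float64(-25.7), np.float64(1.35)), (np.float64(25.3), np.float64(1.35)), (np.float64(-24.7), np.float64(1.34))] peaks [27, 75] white []
angle mod [(np.float64(22.3), np.float64(1.4)), (np.float64(23.3), np.float64(1.34)), (np.float64(21.3), np.float64(1.33))] peaks [23, 72] white [(177, np.float64(0.23))]
angle mod [(np.float64(15.3), np.float64(1.4)), (np.float64(16.3), np.float64(1.36)), (np.float64(14.3), np.float64(1.34))] peaks [16, 65] white [(170, np.float64(0.31))]
angle mod [(np.float64(7.3), np.float64(1.34)), (np.float64(6.3), np.float64(1.32)), (np.float64(8.3), np.float64(1.28))] peaks [8, 58] white [(162, np.float64(0.36))]
angle mod [(np.float64(2.3), np.float64(1.37)), (np.float64(1.3), np.float64(1.36)), (np.float64(3.3), np.float64(1.28))] peaks [2, 54] white [(157, np.float64(0.42))]
14.45
```

```bash
python3 -c "
from h import *
for i in range(24):
    a=vision.camera('side')
    if i%6==5 or i>21: ang(a[:,:,::-1].copy())
o=bot.get_obs();print(o['clock'])
"
```

```text
angle mod [(np.float64(-3.7), np.float64(1.73)), (np.float64(-4.7), np.float64(1.68)), (np.float64(-2.7), np.float64(1.68))] peaks [-3, 49, 95] white [(151, np.float64(0.38))]
angle mod [(np.float64(-4.7), np.float64(1.66)), (np.float64(-5.7), np.float64(1.62)), (np.float64(-3.7), np.float64(1.58))] peaks [-4, 48, 93] white [(150, np.float64(0.43))]
angle mod [(np.float64(-4.7), np.float64(1.6)), (np.float64(-5.7), np.float64(1.58)), (np.float64(-3.7), np.float64(1.51))] peaks [48, 93] white [(150, np.float64(0.44))]
angle mod [(np.float64(-4.7), np.float64(1.59)), (np.float64(-5.7), np.float64(1.59)), (np.float64(-6.7), np.float64(1.5))] peaks [48, 93] white [(150, np.float64(0.44))]
angle mod [(np.float64(-4.7), np.float64(1.59)), (np.float64(-5.7), np.float64(1.58)), (np.float64(-6.7), np.float64(1.49))] peaks [48, 92] white [(150, np.float64(0.44))]
15.65
```

send_rows --motion "-0.1 0 0 -4 0; -0.3 0 0 -8 0; -0.3 -4 0 -8 0; -0.3 -8 0 -8 0; -0.3 -11.5 0 -8 0"

```text
clock: 16.15
eef_pos: [0.5567, -0.1489, 0.1586]
tool_rot: [0.684, 0.73, 0.0, 0.001]
ft_force: [-0.2, -0.4, 0.2]
grip_width: 0.0555
grasp_force: 0.0
```

```bash
python3 -c "
from h import *
go([.5573,-.148,.0715])
a=vision.camera('side'); ang(a[:,:,::-1].copy())
"
```

```text
t 16.15 pos [ 0.5567 -0.1489  0.1586] F [-0.2  -0.35  0.21] T [-0.008 -0.008 -0.032] w 0.0555 g 0.0 yawY 3.7
shift cm [0.09 0.05 8.71] twist 0.006
angle mod [(np.float64(-4.7), np.float64(1.61)), (np.float64(-3.7), np.float64(1.55)), (np.float64(-5.7), np.float64(1.44))] peaks [-56, -50, -47, -5, 47] white [(150, np.float64(0.44))]
```

send_rows --motion "-0.3 0 0 4 0; -0.3 0 0 7.5 0; -0.3 0 0 8.7 0; 1 0 0 8.7 0; 1 0 0 8.7 0"

```text
clock: 16.7
eef_pos: [0.5574, -0.1465, 0.0717]
tool_rot: [0.684, 0.73, 0.001, 0.0]
ft_force: [4.9, 3.3, -7.3]
grip_width: 0.033
grasp_force: 60.2
```

send_rows --motion "1 0 0 0 0; 1 0 0 0 0; 1 0 0 0 0"

```text
clock: 17.0
eef_pos: [0.5574, -0.1465, 0.0717]
tool_rot: [0.684, 0.73, 0.001, 0.0]
ft_force: [3.7, 4.5, -6.0]
grip_width: 0.0327
grasp_force: 60.4
```

send_rows --motion "1 0.44 0 -0.43 0; 1 0.92 0 -0.81 0; 1 1.44 0 -1.14 0; 1 1.98 0 -1.42 0; 1 2.55 0 -1.65 0"

```text
clock: 17.5
eef_pos: [0.5561, -0.1255, 0.0881]
tool_rot: [0.685, 0.729, -0.002, 0.004]
ft_force: [3.8, -7.4, -7.8]
grip_width: 0.0331
grasp_force: 61.3
```

```bash
python3 -c "
from h import *
go([.5573,-.148,.0715])
a=vision.camera('side'); ang(a[:,:,::-1].copy())
"
```

```text
t 17.5 pos [ 0.5561 -0.1255  0.0881] F [ 3.78 -7.42 -7.77] T [-1.74  -0.713  0.015] w 0.0331 g 61.3 yawY 3.6
shift cm [-2.24 -0.02  1.68] twist 0.003
angle mod [(np.float64(22.3), np.float64(1.05)), (np.float64(23.3), np.float64(1.02)), (np.float64(21.3), np.float64(0.96))] peaks [23, 74] white [(125, np.float64(0.94))]
```

send_rows --motion "1 0.65 0 -0.18 0; 1 1.31 0 -0.3 0; 1 1.98 0 -0.35 0; 1 2.64 0 -0.32 0; 1 3.31 0 -0.23 0"

```text
clock: 18.05
eef_pos: [0.5544, -0.095, 0.0927]
tool_rot: [0.685, 0.728, -0.003, 0.006]
ft_force: [-1.0, -9.6, -2.2]
grip_width: 0.0326
grasp_force: 62.3
```

send_rows --motion "1 0.65 0 0.17 0; 1 1.28 0 0.39 0; 1 1.88 0 0.68 0; 1 2.45 0 1.04 0; 1 2.98 0 1.45 0"

```text
clock: 18.55
eef_pos: [0.5525, -0.0632, 0.0796]
tool_rot: [0.685, 0.728, -0.001, 0.005]
ft_force: [-3.1, -7.4, 5.7]
grip_width: 0.0326
grasp_force: 59.5
```

send_rows --motion "1 0.48 0 0.47 0; 1 0.92 0 0.98 0; 1 1.29 0 1.54 0; 1 1.6 0 2.12 0; 1 1.6 0 2.12 0"

```text
clock: 19.05
eef_pos: [0.5513, -0.045, 0.0573]
tool_rot: [0.684, 0.729, 0.0, 0.003]
ft_force: [-2.4, -2.1, 6.2]
grip_width: 0.0326
grasp_force: 61.0
```

```bash
python3 -c "
from h import *
go([.5573,-.148,.0715])
a=vision.camera('side'); ang(a[:,:,::-1].copy())
"
```

```text
t 19.05 pos [ 0.5513 -0.045   0.0573] F [-2.39 -2.09  6.21] T [-0.768  0.263  0.102] w 0.0326 g 61.0 yawY 3.6
shift cm [-10.32  -0.05  -1.37] twist 0.005
angle mod [(np.float64(-5.7), np.float64(1.25)), (np.float64(-6.7), np.float64(1.25)), (np.float64(-4.7), np.float64(1.16))] peaks [46, 93] white []
```

send_rows --motion "-0.1 0 0 0 0; -0.1 0 0 0 0; -0.1 0 0 0 0; -0.1 0 0 -1 0; -0.1 0 0 -2 0"

```text
clock: 19.6
eef_pos: [0.5494, -0.0433, 0.0745]
tool_rot: [0.684, 0.729, -0.0, -0.0]
ft_force: [-1.0, -0.3, 0.2]
grip_width: 0.0469
grasp_force: 0.0
```

```bash
python3 -c "
from h import *
for i in range(25):
    a=vision.camera('side')
    if i%4==0: ang(a[:,:,::-1].copy())
go([.5573,-.148,.0715])
"
```

```text
angle mod [(np.float64(13.3), np.float64(1.16)), (np.float64(12.3), np.float64(1.12)), (np.float64(14.3), np.float64(1.05))] peaks [13, 64] white []
angle mod [(np.float64(15.3), np.float64(1.21)), (np.float64(16.3), np.float64(1.21)), (np.float64(14.3), np.float64(1.08))] peaks [16, 67] white []
angle mod [(np.float64(16.3), np.float64(1.24)), (np.float64(17.3), np.float64(1.22)), (np.float64(15.3), np.float64(1.1))] peaks [17, 68] white []
angle mod [(np.float64(17.3), np.float64(1.23)), (np.float64(16.3), np.float64(1.19)), (np.float64(18.3), np.float64(1.14))] peaks [17, 68] white []
angle mod [(np.float64(17.3), np.float64(1.23)), (np.float64(18.3), np.float64(1.17)), (np.float64(16.3), np.float64(1.17))] peaks [18, 69] white []
angle mod [(np.float64(17.3), np.float64(1.22)), (np.float64(18.3), np.float64(1.18)), (np.float64(16.3), np.float64(1.15))] peaks [18, 69] white []
angle mod [(np.float64(17.3), np.float64(1.23)), (np.float64(18.3), np.float64(1.18)), (np.float64(16.3), np.float64(1.16))] peaks [18, 69] white []
t 20.85 pos [ 0.5496 -0.0433  0.074 ] F [-0.71 -0.24  1.12] T [-0.022  0.002 -0.034] w 0.0467 g 0.0 yawY 3.7
shift cm [-10.49   0.09   0.25] twist 0.005
```

send_rows --motion "-0.1 -1.1 0.1 -0.3 0; -0.1 -2.25 0.15 -0.65 0; 1 -2.25 0.15 -0.65 0; 1 -2.25 0.15 -0.65 0; 1 -2.25 0.15 -0.65 0"

```text
clock: 21.35
eef_pos: [0.5524, -0.0675, 0.0814]
tool_rot: [0.685, 0.729, -0.001, 0.001]
ft_force: [-3.5, -3.5, 5.5]
grip_width: 0.0329
grasp_force: 60.0
```

send_rows --motion "1 0 0 0 0; 1 0 0 0 0"

```text
clock: 21.55
eef_pos: [0.5524, -0.0674, 0.0813]
tool_rot: [0.685, 0.729, -0.001, 0.001]
ft_force: [-3.7, -3.4, 5.9]
grip_width: 0.0333
grasp_force: 60.0
```

send_rows --motion "1 -0.77 0 -0.45 0; 1 -1.6 0 -0.78 0; 1 -2.46 0 -1 0; 1 -3.35 0 -1.09 0; 1 -4.25 0 -1.06 0"

```text
clock: 22.05
eef_pos: [0.5547, -0.1033, 0.0915]
tool_rot: [0.683, 0.73, 0.004, -0.004]
ft_force: [-2.7, 11.2, 6.6]
grip_width: 0.0328
grasp_force: 66.5
```

```bash
python3 -c "
from h import *
for i in range(4): a=vision.camera('side')
ang(a[:,:,::-1].copy())
go([.5573,-.148,.0715])
"
```

```text
angle mod [(np.float64(-0.7), np.float64(0.95)), (np.float64(0.3), np.float64(0.91)), (np.float64(-1.7), np.float64(0.86))] peaks [-1, 51] white [(102, np.float64(0.94)), (154, np.float64(0.5))]
t 22.25 pos [ 0.5547 -0.1047  0.0915] F [-3.54  7.29  5.17] T [2.09  0.422 0.105] w 0.0328 g 66.3 yawY 3.8
shift cm [-4.36 -0.03  1.96] twist 0.007
```

send_rows --motion "1 -0.4 0 0 0; 1 -0.8 0 0.05 0; 1 -0.8 0 0.05 0; 1 -0.8 0 0.05 0; 1 -0.8 0 0.05 0"

```text
clock: 22.75
eef_pos: [0.5552, -0.1126, 0.0908]
tool_rot: [0.683, 0.73, 0.002, -0.003]
ft_force: [-3.4, 7.7, 4.3]
grip_width: 0.0329
grasp_force: 62.5
```

```bash
python3 -c "
from h import *
for i in range(4): a=vision.camera('side')
ang(a[:,:,::-1].copy())
go([.5573,-.148,.0715])
t=cam('top'); vision.camera('top'); print([(toz(t,*d['rect'][:2],.033).round(3),d['rect'],d['conf']) for d in boxes_of('top','polish_bar')])
s=cam('side'); print([(toz(s,*d['rect'][:2],.02).round(3),d['conf']) for d in boxes_of('side','polish_bar')])
"
```

```text
angle mod [(np.float64(6.3), np.float64(0.99)), (np.float64(5.3), np.float64(0.96)), (np.float64(7.3), np.float64(0.84))] peaks [6, 57] white [(109, np.float64(0.96)), (161, np.float64(0.49))]
t 22.95 pos [ 0.5552 -0.1126  0.0908] F [-3.05  6.16  3.66] T [1.936 0.323 0.201] w 0.0327 g 62.5 yawY 3.8
shift cm [-3.56 -0.03  1.9 ] twist 0.008
[(array([0.535, 0.199, 0.033]), [205.8, 198.7, 17.2, 40.6], 0.96), (array([0.531, 0.08 , 0.033]), [249.2, 200.8, 37.7, 19.2], 0.55)]
[(array([0.54, 0.07, 0.02]), 0.76), (array([0.413, 0.212, 0.02 ]), 0.56), (array([0.542, 0.194, 0.02 ]), 0.55)]
```

```bash
python3 -c "
from h import *
print(workorder.job_done())"
```

```text
the job is handed in; nothing more can be done
None
```

The job is handed in at about 23 s of the 72 s allowed, and no verdict was returned. The polishing bar lies on the bench about 0.18 m from the impeller. The arm grips a vane at about 62 N with the impeller at rest and the painted vane at about 109°. That is midway between the two rest positions I measured (149.5° and 69°), so the heavy side should be straight down.

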